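# Reassemble the washing machine's drain trap

## Robot

A 6-joint arm with a two-finger parallel gripper is mounted at the origin on the work surface. World frame = base frame: x ahead of the robot, y to its left, z up, the work surface at z = 0. Lengths are in m, angles in degrees, forces in N, time in s.
With the tool pointing down it reaches from about 0.25 to 0.725 m from the base axis. Payload 9.7 kg.
Tool frame: the origin (TCP) lies at the very end of the fingers, on their centre line; the grasp point (between the pads) lies 19 mm behind it; z points along the fingers, y is the line along which they close (so a half turn about z gives the same grasp; the last joint's range is limited). The gripper opens to 85 mm and grips with 20 to 120 N. Pads are 22 mm wide; open, the fingers measure 114 mm over their backs; the gripper's body (76 mm by 85 mm) begins 54 mm behind the grasp point. The pads swing forward as they close: fully open they stand 13 mm farther back than shut.
Start: joints at [73.682, 4.979, 10.078, 95.1, 0, 90], TCP at [0.155, 0.528, 0.231] pointing down, gripper open.
Joint ranges: [-179.16, 179.16], [-48.56, 103.87], [-65.8, 70.77], [-126.05, 130.52], [-82.76, 87.17], [-180, 180]. Speed limits (degrees/s): [127.2, 127.2, 147.25, 180, 180, 180].

## Interface

Orientations are given as [roll, pitch, yaw] about the fixed x, y, z axes, in that order (R = Rz(yaw) Ry(pitch) Rx(roll)).
In Python, from workcell import telemetry, optics, workorder gives the robot as it stands.
- The arm moves only by the shell command python3 -m handwheel 'ROWS' [FORCE]. ROWS is JSON, a list of rows, each an object of numbers: "tx", "ty", "tz": the shift along the tool's x, y, z in m; "ax", "ay", "az": the turn, a rotation vector about the tool's x, y, z in degrees; "jaw": the gripper command: -1 is shut, 1 is fully open, values between are in proportion. A call has exactly 10 rows; each row shifts and turns the commanded pose from where the row before left it, along the tool's axes as they then stand; what a row does not reach is not made up. A row lasts 1/8 s, in which the tool goes at most 62.5 mm and 10.7 degrees, less where a joint would pass 70% of its speed; a pose out of reach is approached as far as the arm can. A call is refused whole if a number of a shift passes 0.0625 or a number of a turn 10.7, either way. A call with a gripper value outside its range is refused whole. The fingers move at their own pace and stop on an object; FORCE is the grip in N (left out, the last holds). Time passes only in rows, so rows that do not move let the fingers close, or fill a call up. It gives the time, the measured TCP pose, the force, the opening and the grip force at its end, in the units of the state.
- telemetry.get_obs(): the state, without advancing time (a new reading comes with each control period).
- optics.camera(name): name is "side" or "top" or "wrist"; returns a dict with "color" (384x512x3 uint8, red, green, blue), "K" (3x3 intrinsics, pixels), "k1" (the pictures are not rectified: a ray, as slopes to the right and down, at radius r is drawn at 1 + k1 r^2 times it, then the intrinsics apply), "extrinsics" (4x4, takes a point from camera to world coordinates); the wrist camera has in their place "mount" (4x4, takes a point from camera to tool coordinates, whose origin is the TCP and whose axes are the flange's). Camera axes: x right, y down, z forward; pixel columns grow to the right and rows downward; lengths in m; the calibration is good to about 2 mm. A picture is of the moment at which its call begins: read the wrist's pose just before it. There is no depth.
- workorder.job_done(): hands the job in; it is judged then, once.
The state is a dict: "time": time; "q": joint angles; "qd": joint speeds; "joint_efforts": joint torques, N m; "ee_pos": TCP position; "tcp_rot": TCP orientation; "wrist_force": force on the tool from outside, world axes, zero at the start; "torque": the same for the moment, N m; "opening": finger opening in m; "grasp_force": force on a finger pad.
Only numpy, scipy, OpenCV 4.12 (cv2) and the standard library are available. Lean on these libraries where they do the work, as an engineer would, in place of code of your own. Each camera call takes 0.05 s, during which the arm holds its last target. There are 200 camera calls.

## Task

The washing machine's drain trap has been rinsed out; put it together again in its body, one part after another: first the bell over the standpipe, brim down on the lower ledge, then the strainer plate on the upper ledge, then the cover into the mouth, and last the hose elbow with its spigot in the cover's collar (its nozzle may point any way). Every part must lie level and fully home, and all must be let go. Leave the grease tin, the dosing cup, the hose clip, the union nut and the brush where they are.

Things in the scene. Friction and masses are not known exactly. Their poses are not given: they have to be found in the camera images.
- trap: Trap body, fixed: open round grey pot 88 high, 158 across, side outlet with black nut reaching 105 along its -x. Origin: centre of underside, on the table; z up. Inside (heights above table): fixed standpipe 36 wide up to 30; bore 96 wide up to lower ledge at 36, 124 wide up to upper ledge at 70, 146 wide up to rim at 88. Cover's plate rests on the rim. Below 70 open the fingers little.
- bell_center (a point): Bell, loose: white plastic hat shape with slotted brim and round knob, 54 high, upright. Point: on its axis half-way up; z up. From lower edge: hollow skirt 66 outside, 58 inside, up to 24; brim 112 across, 24 to 28; crown to 34; knob 22 across, 34 to 54. Home: lower edge 12, this point 39 above the table. About 0.14 kg.
- strainer_center (a point): Strainer, loose: flat round steel plate with rings of small dark holes and a round steel knob, 24 high, knob up. Point: on its axis half-way up; z up. Plate 136 across, 4 thick; knob 22 across, from 4 to 24. Home: underside 70, this point 82 above the table. About 0.22 kg.
- cover_center (a point): Cover, loose: grey plastic round lid with an open pipe collar, 44 high, collar up. Point: on its axis half-way up; z up. From lower edge: locating ring 138 across up to 8 (goes into the trap's mouth); plate 158 across, 8 to 14; collar 58 outside, 46 inside, 14 to 44; six ribs beside the collar up to 23. Home: lower edge 80, this point 102, collar mouth 124 above the table. About 0.24 kg.
- elbow_center (a point): Hose elbow, loose: grey plastic right-angled pipe fitting 63 high, standing on its spigot. Point: on the spigot's axis half-way up; z up. From lower end: spigot 38 across up to 24; flange 56 across to 29; round body 42 across to 63; level ribbed nozzle 33 thick, axis 46 up, reaches 68 along +x. Grip the body across the nozzle. Home: lower end 100, this point 131.5 above the table. About 0.11 kg.
- tin: Bystander: small aluminium grease tin, 56 across, 42 high. Origin: centre of its underside.
- dosing_cup: Bystander: clear plastic detergent dosing cup, 56 across, 52 high. Origin: centre of its underside.
- hose_clip: Bystander: steel hose clip, a thin ring 52 across, 12 high, lying flat. Origin: centre of its underside.
- union_nut: Bystander: black plastic union nut, a ring 62 across its ribs, 22 high, lying flat. Origin: centre of its underside.
- brush: Bystander: white scrubbing brush 190 long, 32 high, lying bristles down beyond the parts as seen from the robot, its length along its x. Origin: centre of its underside.
Things that resemble listed ones, but are neither listed nor needed, are in the scene too. Leave any blue look-alike of the part that bears bell_center alone.

How it is judged:
By the outcome, as a careful person would: the job done as asked, in the order asked, and still so for the second after the job is handed in, with the robot touching nothing.
It also fails if it takes over 128 s, if anything falls off the work surface, if the arm or the gripper's body presses on something with over 40 N, if the wrist force passes 120 N, or if a joint passes its speed limit or range.

## Working session

There is one attempt and no reset: what is moved stays moved. The work goes in short steps, Python scripts to look and compute and a shell command to move; the robot and the scene stay as the last step left them, time stands still between calls to the robot, and variables do not carry over. Pictures are saved under pics/ and viewed, at most 14 in all, crops included, and the job is handed in when it is done.

```bash
mkdir -p pics; ls; python3 - <<'E'
from workcell import telemetry, optics
import cv2, numpy as np
o=telemetry.get_obs()
for k in("time","ee_pos","tcp_rot","opening","wrist_force"):print(k,o[k])
for n in("top","side"):
    c=optics.camera(n);cv2.imwrite(f"pics/{n}0.png",cv2.cvtColor(c["color"],cv2.COLOR_RGB2BGR))
    print(n,c["K"],c["k1"],np.round(c["extrinsics"],3))
c=optics.camera("wrist");print(c["K"],c["k1"],np.round(c["mount"],3));cv2.imwrite("pics/w0.png",cv2.cvtColor(c["color"],cv2.COLOR_RGB2BGR))
E
```

```text
pics
time 0.0
ee_pos [0.15446951 0.52762635 0.23057423]
tcp_rot [-1.79922467e+02  4.80151167e-04  1.63683696e+02]
opening 0.08528109034841001
wrist_force [-0.30263692  0.16822502  1.13826188]
top [[366.90011691   0.         257.18158454]
 [  0.         366.90011691 193.9054844 ]
 [  0.           0.           1.        ]] -0.050521930227432385 [[ 0.011 -0.999  0.042  0.527]
 [-0.999 -0.009  0.037 -0.01 ]
 [-0.036 -0.042 -0.998  0.878]
 [ 0.     0.     0.     1.   ]]
side [[370.80154853   0.         252.22954552]
 [  0.         370.80154853 192.64943942]
 [  0.           0.           1.        ]] -0.07245484304139094 [[-0.709 -0.464  0.531  0.134]
 [-0.705  0.473 -0.528  0.449]
 [-0.006 -0.749 -0.663  0.6  ]
 [ 0.     0.     0.     1.   ]]
[[283.22053728   0.         255.38027201]
 [  0.         283.22053728 193.7440008 ]
 [  0.           0.           1.        ]] -0.003524195105947434 [[ 0.    -0.948 -0.319  0.082]
 [ 1.     0.    -0.001  0.001]
 [ 0.001 -0.319  0.948 -0.143]
 [ 0.     0.     0.     1.   ]]
```

View pics/top0.png

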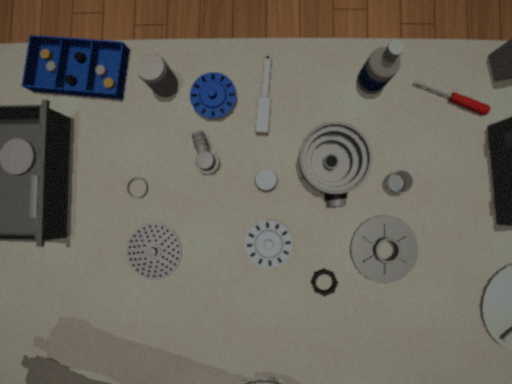

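View pics/side0.png

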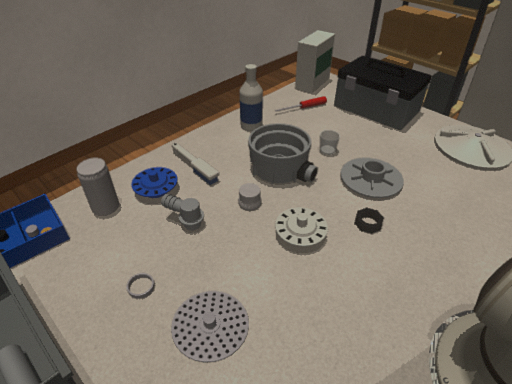

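```bash
cat > h.py <<'E'
import cv2, numpy as np
from workcell import telemetry, optics
from scipy.spatial.transform import Rotation as R
def snap(n,f=None):
    o=telemetry.get_obs(); c=optics.camera(n)
    if n=="wrist":
        T=np.eye(4);T[:3,:3]=R.from_euler("xyz",o["tcp_rot"],degrees=True).as_matrix();T[:3,3]=o["ee_pos"]
        c["extrinsics"]=T@np.array(c["mount"])
    c["obs"]=o
    if f: cv2.imwrite(f"pics/{f}.png",cv2.cvtColor(c["color"],cv2.COLOR_RGB2BGR))
    return c
def px2w(c,uv,z):
    K,k=np.array(c["K"]),c["k1"]; p=(np.atleast_2d(uv).astype(float)-K[:2,2])/[K[0,0],K[1,1]]
    d=p.copy()
    for _ in range(20): d=p/(1+k*(d**2).sum(1,keepdims=True))
    E=np.array(c["extrinsics"]); r=np.c_[d,np.ones(len(d))]@E[:3,:3].T
    s=(np.atleast_1d(z)-E[2,3])/r[:,2]
    return (E[:3,3]+s[:,None]*r)[:,:2]
def w2px(c,P):
    E=np.array(c["extrinsics"]);q=(np.atleast_2d(P)-E[:3,3])@E[:3,:3]
    s=q[:,:2]/q[:,2:];s=s*(1+c["k1"]*(s**2).sum(1,keepdims=True))
    return s*[c["K"][0][0],c["K"][1][1]]+np.array(c["K"])[:2,2]
def ring(img,c,x,y,z,d,col=(0,255,0)):
    a=np.linspace(0,2*np.pi,60)
    p=w2px(c,np.c_[x+d/2*np.cos(a),y+d/2*np.sin(a),np.full(60,z)])
    return p
def draw(c,rings,f,roi=None,s=1):
    im=cv2.cvtColor(c["color"],cv2.COLOR_RGB2BGR);x0,y0,x1,y1=roi or (0,0,512,384)
    im=cv2.resize(im[y0:y1,x0:x1],None,fx=s,fy=s,interpolation=cv2.INTER_CUBIC)
    for r in rings:
        p=(ring(im,c,*r)-[x0,y0]+.5)*s-.5
        cv2.polylines(im,[np.round(p*8).astype(np.int32)],True,(0,255,0),1,cv2.LINE_AA,3)
    cv2.imwrite(f"pics/{f}.png",im)
E
python3 - <<'E'
from h import *
c=snap("top"); 
rs=[]
for n,uv,z,d in [("bell",(269,243),.026,.112),("bellknob",(268,242),.054,.022),("strainer",(154,251),.004,.136),("cover",(384,249),.014,.158),("collar",(387,250),.044,.058),("trap",(335,158),.088,.158),("elbowtop",(206,160),.063,.042),("noz",(198,135),.046,.033),("tin",(266,181),.042,.056),("cup",(396,182),.052,.056),("clip",(138,187),.012,.052),("nut",(324,281),.022,.062),("brush",(265,95),.03,.03)]:
    x,y=px2w(c,uv,z)[0];print(n,x.round(4),y.round(4));rs.append((x,y,z,d))
draw(c,rs,"top1",(118,80,428,310),2.5)
E
```

```text
bell 0.4494 -0.0075
bellknob 0.4542 -0.0054
strainer 0.4238 0.269
cover 0.4374 -0.2759
collar 0.4384 -0.2734
trap 0.6392 -0.1483
elbowtop 0.6365 0.1357
noz 0.6967 0.1584
tin 0.5918 0.0006
cup 0.5913 -0.2914
clip 0.5774 0.3089
nut 0.3631 -0.1354
brush 0.7954 0.005
```

View pics/top1.png

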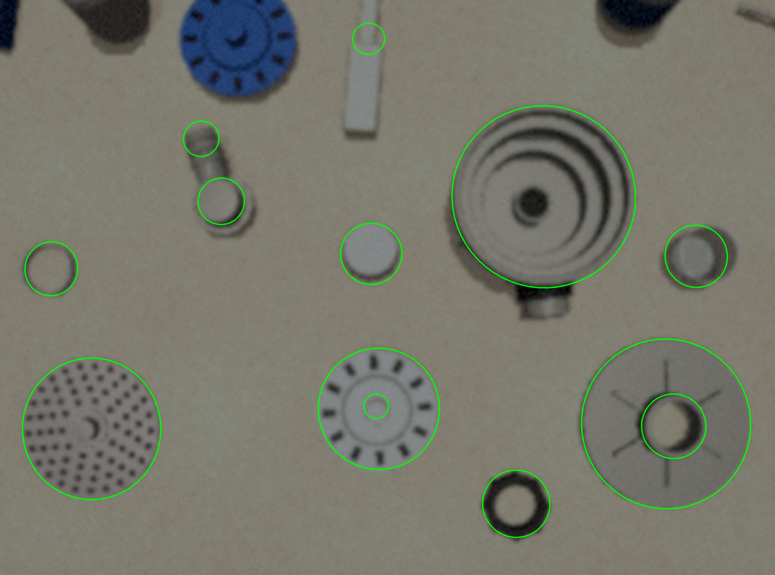

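The picture shows the white bell at px (268,242), its only look-alike, the blue one, at (213,96), strainer (154,251), cover (384,249), elbow (206,160) with nozzle to (198,135), trap (335,158). I choose the white bell; the crop confirms white slotted brim and knob.

```bash
cat >> h.py <<'E'
def fit(c,x,y,rings,rng=.012,polar=True):
    """best centre by mean radial gradient on projected rings (z,d)"""
    g=cv2.GaussianBlur(cv2.cvtColor(c["color"],cv2.COLOR_RGB2GRAY).astype(np.float32),(0,0),1)
    a=np.linspace(0,2*np.pi,180,endpoint=False);C,S=np.cos(a),np.sin(a)
    def samp(x,y,z,r):
        p=w2px(c,np.c_[x+r*C,y+r*S,np.full(180,z)]).astype(np.float32)
        return cv2.remap(g,p[:,:1],p[:,1:],cv2.INTER_LINEAR,borderMode=cv2.BORDER_REPLICATE)[:,0]
    def score(q):
        return sum(np.median(np.clip(np.abs(samp(*q,z,d/2+.001)-samp(*q,z,d/2-.001)),0,25))+np.mean(np.clip(np.abs(samp(*q,z,d/2+.001)-samp(*q,z,d/2-.001)),0,25)) for z,d in rings)
    b=np.array([x,y]);st=.0015;n=int(rng/st)
    for st,n in((.0015,n),(.0003,6)):
        G=[(score(b+[i*st,j*st]),i,j) for i in range(-n,n+1) for j in range(-n,n+1)]
        m=max(G);b=b+[m[1]*st,m[2]*st]
    return b,round(float(m[0]),1)
E
python3 - <<'E'
from h import *
for n in("top","side"):
    c=snap(n)
    for nm,x,y,r in [("bell",.451,-.007,[(.028,.112)]),("strainer",.424,.269,[(.004,.136)]),("cover",.4374,-.275,[(.014,.158)]),("coverall",.4374,-.275,[(.014,.158),(.044,.058)]),("trap",.639,-.148,[(.088,.158),(.088,.146)]),("elbow",.6365,.1357,[(.063,.042)]),]:
        print(n,nm,*fit(c,x,y,r))
E
python3 -m handwheel '[{"az":10.5,"jaw":0},{"az":10.5},{"az":10.5},{"az":10.5},{"az":10.5},{"az":10.5},{"az":10.5},{"tx":-0.06,"ty":0.04},{"tx":-0.06,"ty":0.04},{"tx":-0.06,"ty":0.04}]' 40
python3 -m handwheel '[{"tx":-0.06,"ty":0.03},{"tx":-0.06,"ty":0.03},{"tx":-0.06,"ty":0.03},{"tx":-0.06,"ty":0.03},{"tx":-0.06,"ty":0.03},{"tx":-0.055,"ty":0.027},{"tz":0.04},{"tz":0.04},{},{}]'
```

```text
top bell [ 0.4522 -0.0109] 4.0
top strainer [0.4246 0.2672] 8.6
top cover [ 0.4386 -0.2735] 9.3
top coverall [ 0.4395 -0.2693] 34.3
top trap [ 0.6381 -0.1435] 38.8
top elbow [0.6332 0.1348] 15.0
side bell [ 0.4465 -0.0031] 17.4
side strainer [0.4198 0.2714] 24.5
side cover [ 0.4284 -0.2621] 22.8
side coverall [ 0.4296 -0.2639] 31.8
side trap [ 0.6354 -0.1456] 35.9
side elbow [0.6335 0.1402] 18.9$[0]: bad value
$[0]: bad value
```

```bash
python3 -m handwheel '[{"tx":0,"ty":0,"tz":0,"ax":0,"ay":0,"az":10.5,"jaw":0},{"tx":0,"ty":0,"tz":0,"ax":0,"ay":0,"az":10.5,"jaw":0},{"tx":0,"ty":0,"tz":0,"ax":0,"ay":0,"az":10.5,"jaw":0},{"tx":0,"ty":0,"tz":0,"ax":0,"ay":0,"az":10.5,"jaw":0},{"tx":0,"ty":0,"tz":0,"ax":0,"ay":0,"az":10.5,"jaw":0},{"tx":0,"ty":0,"tz":0,"ax":0,"ay":0,"az":10.5,"jaw":0},{"tx":0,"ty":0,"tz":0,"ax":0,"ay":0,"az":10.5,"jaw":0},{"tx":-0.06,"ty":0.04,"tz":0,"ax":0,"ay":0,"az":0,"jaw":0},{"tx":-0.06,"ty":0.04,"tz":0,"ax":0,"ay":0,"az":0,"jaw":0},{"tx":-0.06,"ty":0.04,"tz":0,"ax":0,"ay":0,"az":0,"jaw":0}]' 40
```

```text
time: 1.55
ee_pos: [0.2596, 0.3706, 0.2312]
tcp_rot: [180.0, -0.0, 90.2]
wrist_force: [1.9, -0.0, 0.3]
opening: 0.0429
grasp_force: 0.0
```

```bash
python3 -m handwheel '[{"tx":-0.06,"ty":0.03,"tz":0,"ax":0,"ay":0,"az":0,"jaw":0},{"tx":-0.06,"ty":0.03,"tz":0,"ax":0,"ay":0,"az":0,"jaw":0},{"tx":-0.06,"ty":0.03,"tz":0,"ax":0,"ay":0,"az":0,"jaw":0},{"tx":-0.06,"ty":0.03,"tz":0,"ax":0,"ay":0,"az":0,"jaw":0},{"tx":-0.06,"ty":0.03,"tz":0,"ax":0,"ay":0,"az":0,"jaw":0},{"tx":-0.055,"ty":0.027,"tz":0,"ax":0,"ay":0,"az":0,"jaw":0},{"tx":0,"ty":0,"tz":0.04,"ax":0,"ay":0,"az":0,"jaw":0},{"tx":0,"ty":0,"tz":0.04,"ax":0,"ay":0,"az":0,"jaw":0},{"tx":0,"ty":0,"tz":0,"ax":0,"ay":0,"az":0,"jaw":0},{"tx":0,"ty":0,"tz":0,"ax":0,"ay":0,"az":0,"jaw":0}]'
python3 - <<'E'
from h import *
c=snap("wrist")
p=c["obs"]["ee_pos"];print(p)
f,s=fit(c,.450,-.006,[(.054,.022)],.015);print("knob",f,s)
f2,s=fit(c,.450,-.006,[(.028,.112)],.015);print("brim",f2,s)
draw(c,[(*f,.054,.022),(*f2,.028,.112)],"wb",s=1.5)
E
```

```text
time: 2.8
ee_pos: [0.4272, 0.0384, 0.1529]
tcp_rot: [179.9, -0.0, 90.2]
wrist_force: [0.0, -0.2, 0.6]
opening: 0.0425
grasp_force: 0.0
[0.4272495  0.03839959 0.15290688]
knob [0.4446 0.0042] 42.5
brim [0.435  0.0042] 13.3
```

View pics/wb.png

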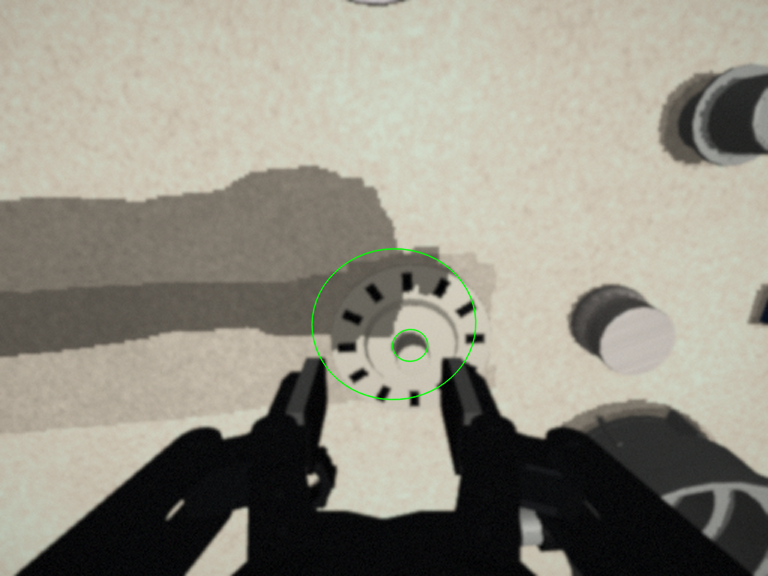

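The wrist view shows the white bell: its knob top near (412,353) in the 1.5x picture, brim spanning about x 331–490; the arm stopped some 45 mm short (rows were too fast).

```bash
python3 - <<'E'
from h import *
c=snap("wrist")
print(c["obs"]["ee_pos"],px2w(c,[(412/1.5,353/1.5)],.054),px2w(c,[(411/1.5,337/1.5)],.028))
for x,y in [(.4475,-.003),(.4505,-.004)]:
    print(w2px(c,[(x,y,.054)])*1.5)
E
python3 -m handwheel '[{"tx":-0.02,"ty":0.011,"tz":0,"ax":0,"ay":0,"az":0,"jaw":0},{"tx":-0.022,"ty":0.011,"tz":0,"ax":0,"ay":0,"az":0,"jaw":0},{"tx":0,"ty":0,"tz":0.03,"ax":0,"ay":0,"az":0,"jaw":0},{"tx":0,"ty":0,"tz":0.02,"ax":0,"ay":0,"az":0,"jaw":0},{"tx":0,"ty":0,"tz":0,"ax":0,"ay":0,"az":0,"jaw":0},{"tx":0,"ty":0,"tz":0,"ax":0,"ay":0,"az":0,"jaw":0},{"tx":0,"ty":0,"tz":0,"ax":0,"ay":0,"az":0,"jaw":0},{"tx":0,"ty":0,"tz":0,"ax":0,"ay":0,"az":0,"jaw":0},{"tx":0,"ty":0,"tz":0,"ax":0,"ay":0,"az":0,"jaw":0},{"tx":0,"ty":0,"tz":0,"ax":0,"ay":0,"az":0,"jaw":0}]'
python3 - <<'E'
from h import *
c=snap("wrist","wb2")
print(c["obs"]["ee_pos"])
draw(c,[(.4485,-.004,.054,.022),(.4485,-.004,.028,.112)],"wb2",s=1.5)
E
```

```text
[0.4275607  0.03847667 0.1532657 ] [[ 0.44682301 -0.00156163]] [[ 0.4478706 -0.002526 ]]
[[413.00991296 355.04604895]]
[[417.69495201 356.47465214]]
time: 4.15
ee_pos: [0.449, -0.0037, 0.1014]
tcp_rot: [180.0, -0.0, 90.2]
wrist_force: [-1.0, -0.5, 0.4]
opening: 0.0428
grasp_force: 0.0
[ 0.44898269 -0.00372146  0.101355  ]
```

View pics/wb2.png

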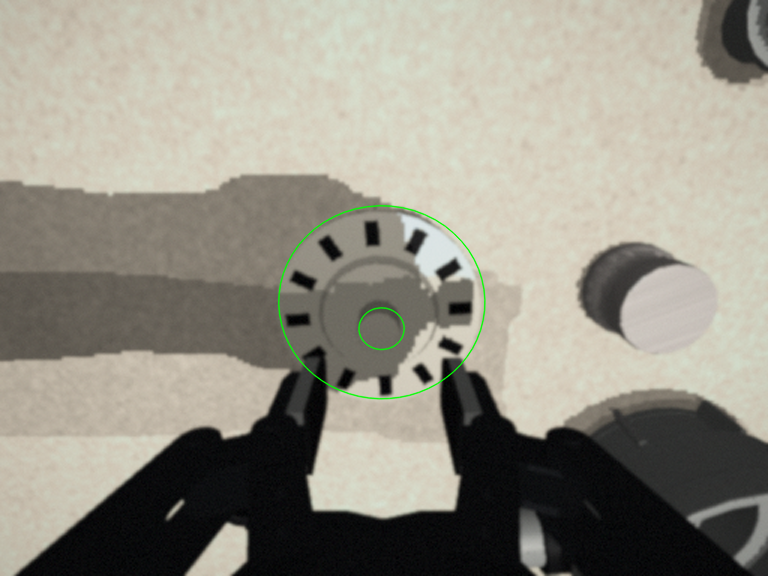

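The ring prediction lies on the brim and knob (knob about (381,328)); bell at (0.448,-0.004). Descend and grip.

```bash
python3 -m handwheel '[{"tx":0,"ty":-0.001,"tz":0.03,"ax":0,"ay":0,"az":0,"jaw":0},{"tx":0,"ty":0,"tz":0.025,"ax":0,"ay":0,"az":0,"jaw":0},{"tx":0,"ty":0,"tz":0.011,"ax":0,"ay":0,"az":0,"jaw":0},{"tx":0,"ty":0,"tz":0,"ax":0,"ay":0,"az":0,"jaw":0},{"tx":0,"ty":0,"tz":0,"ax":0,"ay":0,"az":0,"jaw":-1},{"tx":0,"ty":0,"tz":0,"ax":0,"ay":0,"az":0,"jaw":-1},{"tx":0,"ty":0,"tz":0,"ax":0,"ay":0,"az":0,"jaw":-1},{"tx":0,"ty":0,"tz":0,"ax":0,"ay":0,"az":0,"jaw":-1},{"tx":0,"ty":0,"tz":0,"ax":0,"ay":0,"az":0,"jaw":-1},{"tx":0,"ty":0,"tz":0,"ax":0,"ay":0,"az":0,"jaw":-1}]' 40
```

```text
time: 5.45
ee_pos: [0.4486, -0.0038, 0.0365]
tcp_rot: [179.9, 0.0, 90.2]
wrist_force: [-1.9, -0.2, 6.5]
opening: 0.0204
grasp_force: 39.4
```

```bash
python3 -m handwheel '[{"tx":0,"ty":0,"tz":-0.05,"ax":0,"ay":0,"az":0,"jaw":-1},{"tx":0,"ty":0,"tz":-0.06,"ax":0,"ay":0,"az":0,"jaw":-1},{"tx":0,"ty":0,"tz":-0.06,"ax":0,"ay":0,"az":0,"jaw":-1},{"tx":-0.03,"ty":0.02,"tz":0,"ax":0,"ay":0,"az":0,"jaw":-1},{"tx":-0.04,"ty":0.032,"tz":0,"ax":0,"ay":0,"az":0,"jaw":-1},{"tx":-0.04,"ty":0.032,"tz":0,"ax":0,"ay":0,"az":0,"jaw":-1},{"tx":-0.04,"ty":0.032,"tz":0,"ax":0,"ay":0,"az":0,"jaw":-1},{"tx":-0.04,"ty":0.032,"tz":0,"ax":0,"ay":0,"az":0,"jaw":-1},{"tx":-0.04,"ty":0.035,"tz":0,"ax":0,"ay":0,"az":0,"jaw":-1},{"tx":-0.006,"ty":0.005,"tz":0,"ax":0,"ay":0,"az":0,"jaw":-1}]'
python3 - <<'E'
from h import *
c=snap("wrist")
print(c["obs"]["ee_pos"])
f,s=fit(c,.637,-.146,[(.088,.158),(.088,.146)],.012);print(f,s)
f2,s=fit(c,.637,-.146,[(.070,.146),(.070,.124)],.012);print(f2,s)
f3,s=fit(c,.637,-.146,[(.036,.096),(.036,.124)],.012);print(f3,s)
draw(c,[(*f,.088,.158),(*f,.088,.146),(*f,.07,.124),(*f,.036,.096),(*f,.03,.036)],"wt",s=1.5)
E
```

```text
time: 6.7
ee_pos: [0.6378, -0.2415, 0.2024]
tcp_rot: [-179.8, -0.0, 90.1]
wrist_force: [-0.3, 1.1, -2.0]
opening: 0.0204
grasp_force: 40.0
[ 0.63783736 -0.24152145  0.20240909]
[ 0.6397 -0.1505] 70.4
[ 0.6403 -0.1496] 95.2
[ 0.6388 -0.1502] 98.6
```

View pics/wt.png

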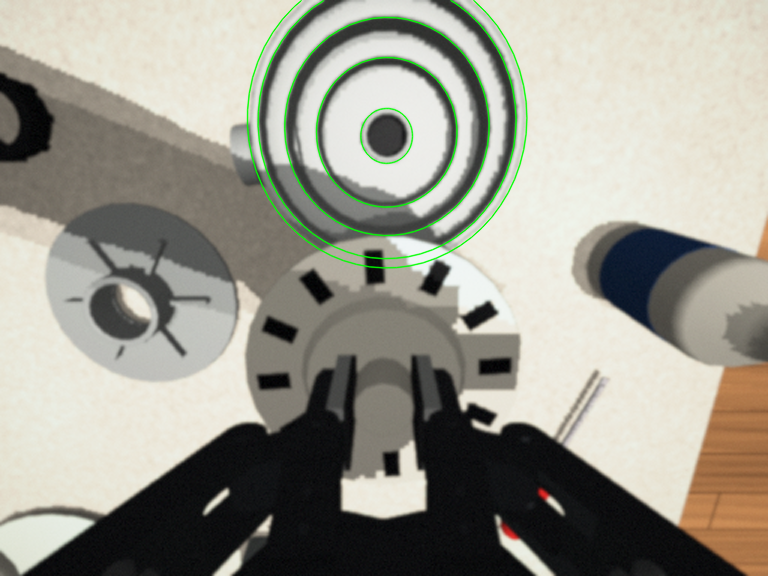

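The wrist view shows the trap rings lying exactly on the rim, ledges and standpipe (centre about (387,134)), and the bell level in the fingers. Move over and lower.

```bash
python3 -m handwheel '[{"tx":0.03,"ty":0.001,"tz":0,"ax":0,"ay":0,"az":0,"jaw":-1},{"tx":0.04,"ty":0.001,"tz":0,"ax":0,"ay":0,"az":0,"jaw":-1},{"tx":0.021,"ty":0,"tz":0,"ax":0,"ay":0,"az":0,"jaw":-1},{"tx":0,"ty":0,"tz":0.02,"ax":0,"ay":0,"az":0,"jaw":-1},{"tx":0,"ty":0,"tz":0.03,"ax":0,"ay":0,"az":0,"jaw":-1},{"tx":0,"ty":0,"tz":0.03,"ax":0,"ay":0,"az":0,"jaw":-1},{"tx":0,"ty":0,"tz":0.03,"ax":0,"ay":0,"az":0,"jaw":-1},{"tx":0,"ty":0,"tz":0.02,"ax":0,"ay":0,"az":0,"jaw":-1},{"tx":0,"ty":0,"tz":0.015,"ax":0,"ay":0,"az":0,"jaw":-1},{"tx":0,"ty":0,"tz":0.004,"ax":0,"ay":0,"az":0,"jaw":-1}]'
```

```text
time: 8.0
ee_pos: [0.6379, -0.1479, 0.0558]
tcp_rot: [-180.0, -0.0, 90.2]
wrist_force: [-0.9, 0.7, -1.8]
opening: 0.0205
grasp_force: 40.1
```

```bash
python3 -m handwheel '[{"tx":-0.002,"ty":0.0015,"tz":0.003,"ax":0,"ay":0,"az":0,"jaw":-1},{"tx":0,"ty":0,"tz":0.0015,"ax":0,"ay":0,"az":0,"jaw":-1},{"tx":0,"ty":0,"tz":0,"ax":0,"ay":0,"az":0,"jaw":-1},{"tx":0,"ty":0,"tz":0,"ax":0,"ay":0,"az":0,"jaw":-1},{"tx":0,"ty":0,"tz":0,"ax":0,"ay":0,"az":0,"jaw":-1},{"tx":0,"ty":0,"tz":0,"ax":0,"ay":0,"az":0,"jaw":-1},{"tx":0,"ty":0,"tz":0,"ax":0,"ay":0,"az":0,"jaw":-1},{"tx":0,"ty":0,"tz":0,"ax":0,"ay":0,"az":0,"jaw":-1},{"tx":0,"ty":0,"tz":0,"ax":0,"ay":0,"az":0,"jaw":-1},{"tx":0,"ty":0,"tz":0,"ax":0,"ay":0,"az":0,"jaw":-1}]'
```

```text
time: 9.25
ee_pos: [0.6399, -0.1502, 0.0518]
tcp_rot: [180.0, 0.0, 90.2]
wrist_force: [0.2, -0.5, -2.0]
opening: 0.0203
grasp_force: 40.1
```

Lower 3 mm more, open a little, rise.

```bash
python3 -m handwheel '[{"tx":0,"ty":0,"tz":0.0015,"ax":0,"ay":0,"az":0,"jaw":-1},{"tx":0,"ty":0,"tz":0.0015,"ax":0,"ay":0,"az":0,"jaw":-1},{"tx":0,"ty":0,"tz":0,"ax":0,"ay":0,"az":0,"jaw":-1},{"tx":0,"ty":0,"tz":0,"ax":0,"ay":0,"az":0,"jaw":-0.3},{"tx":0,"ty":0,"tz":0,"ax":0,"ay":0,"az":0,"jaw":-0.2},{"tx":0,"ty":0,"tz":0,"ax":0,"ay":0,"az":0,"jaw":-0.2},{"tx":0,"ty":0,"tz":-0.02,"ax":0,"ay":0,"az":0,"jaw":-0.2},{"tx":0,"ty":0,"tz":-0.03,"ax":0,"ay":0,"az":0,"jaw":-0.2},{"tx":0,"ty":0,"tz":-0.05,"ax":0,"ay":0,"az":0,"jaw":0},{"tx":0,"ty":0,"tz":-0.05,"ax":0,"ay":0,"az":0,"jaw":0}]'
python3 -m handwheel '[{"tx":0.04,"ty":-0.02,"tz":0,"ax":0,"ay":0,"az":0,"jaw":0},{"tx":0.045,"ty":-0.025,"tz":0,"ax":0,"ay":0,"az":0,"jaw":0},{"tx":0.045,"ty":-0.025,"tz":0,"ax":0,"ay":0,"az":0,"jaw":0},{"tx":0.045,"ty":-0.025,"tz":0,"ax":0,"ay":0,"az":0,"jaw":0},{"tx":0.045,"ty":-0.025,"tz":0,"ax":0,"ay":0,"az":0,"jaw":0},{"tx":0.045,"ty":-0.025,"tz":0,"ax":0,"ay":0,"az":0,"jaw":0},{"tx":0.045,"ty":-0.025,"tz":0,"ax":0,"ay":0,"az":0,"jaw":0},{"tx":0.045,"ty":-0.02,"tz":0,"ax":0,"ay":0,"az":0,"jaw":0},{"tx":0.045,"ty":-0.02,"tz":0,"ax":0,"ay":0,"az":0,"jaw":0},{"tx":0.018,"ty":-0.008,"tz":0,"ax":0,"ay":0,"az":0,"jaw":0}]'
python3 - <<'E'
from h import *
for n,(rx,ry) in (("top",(.6381,-.1435)),("side",(.6354,-.1456))):
    c=snap(n,n+"2")
    print(n,"rim",fit(c,.639,-.148,[(.088,.158),(.088,.146)],.008),"brim home",fit(c,rx,ry,[(.040,.112)],.008))
c=snap("wrist");print(c["obs"]["ee_pos"])
f,s=fit(c,.423,.269,[(.004,.136)],.012);print(f,s)
f2,s=fit(c,.423,.269,[(.024,.022)],.012);print(f2,s)
draw(c,[(*f,.004,.136),(*f,.024,.022)],"ws",s=1)
a=cv2.imread("pics/ws.png");b=cv2.imread("pics/side2.png")[110:200,230:335];d=cv2.imread("pics/top2.png")[110:215,285:385]
H=384;z=np.zeros((H,800,3),np.uint8);z[:,:480]=a[:,16:496]
b=cv2.resize(b,(300,190),interpolation=cv2.INTER_CUBIC);d=cv2.resize(d,(190,190),interpolation=cv2.INTER_CUBIC)
z[:190,485:785]=b;z[194:,485:675]=d;cv2.imwrite("pics/m1.png",z)
E
```

```text
time: 10.5
ee_pos: [0.6397, -0.1501, 0.2019]
tcp_rot: [179.9, 0.0, 90.2]
wrist_force: [1.0, -0.2, 0.3]
opening: 0.0426
grasp_force: 0.0
time: 11.75
ee_pos: [0.4195, 0.2692, 0.2006]
tcp_rot: [179.9, -0.1, 90.3]
wrist_force: [-0.2, -0.3, 0.3]
opening: 0.0425
grasp_force: 0.0
top rim (array([ 0.6378, -0.1438]), 40.6) brim home (array([ 0.6441, -0.1528]), 20.3)
side rim (array([ 0.6384, -0.1489]), 46.4) brim home (array([ 0.6426, -0.1549]), 14.8)
[0.41986583 0.26881768 0.20036672]
[0.4227 0.272 ] 15.6
[0.4221 0.269 ] 30.1
```

View pics/m1.png

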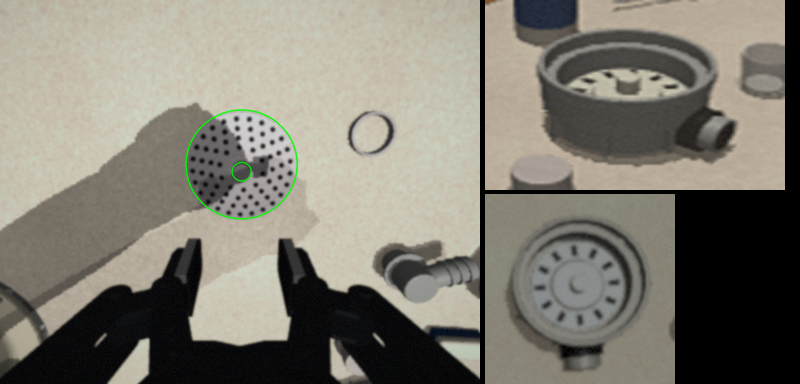

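Left: strainer at (241,164), ring matches; right: the bell sits level inside the trap, knob up at its centre. Go down over the strainer knob.

```bash
python3 -m handwheel '[{"tx":0.0015,"ty":0.0025,"tz":0.05,"ax":0,"ay":0,"az":0,"jaw":0},{"tx":0,"ty":0,"tz":0.05,"ax":0,"ay":0,"az":0,"jaw":0},{"tx":0,"ty":0,"tz":0.02,"ax":0,"ay":0,"az":0,"jaw":0},{"tx":0,"ty":0,"tz":0,"ax":0,"ay":0,"az":0,"jaw":0},{"tx":0,"ty":0,"tz":0,"ax":0,"ay":0,"az":0,"jaw":0},{"tx":0,"ty":0,"tz":0,"ax":0,"ay":0,"az":0,"jaw":0},{"tx":0,"ty":0,"tz":0,"ax":0,"ay":0,"az":0,"jaw":0},{"tx":0,"ty":0,"tz":0,"ax":0,"ay":0,"az":0,"jaw":0},{"tx":0,"ty":0,"tz":0,"ax":0,"ay":0,"az":0,"jaw":0},{"tx":0,"ty":0,"tz":0,"ax":0,"ay":0,"az":0,"jaw":0}]'
python3 - <<'E'
from h import *
c=snap("wrist");print(c["obs"]["ee_pos"])
f,s=fit(c,.4225,.271,[(.004,.136)],.008);print(f,s)
f2,s=fit(c,.4225,.271,[(.024,.022)],.008);print(f2,s)
draw(c,[(*f,.004,.136),(*f,.024,.022)],"ws2",s=1)
E
```

```text
time: 13.15
ee_pos: [0.4231, 0.2687, 0.0788]
tcp_rot: [-180.0, -0.0, 90.2]
wrist_force: [0.3, -0.6, 0.3]
opening: 0.0426
grasp_force: 0.0
[0.42309121 0.26872505 0.07880628]
[0.4228 0.2713] 25.6
[0.4228 0.2767] 21.6
```

View pics/ws2.png

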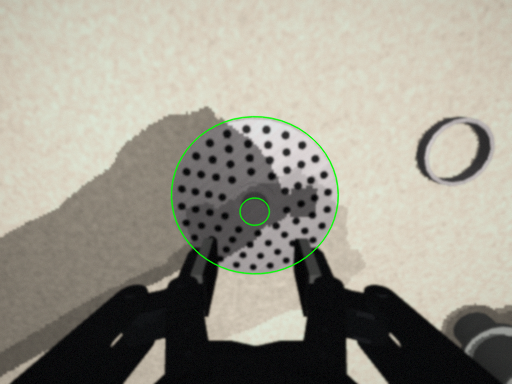

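Ring centred on the plate at (255,196), knob at (255,211). Grip.

```bash
python3 -m handwheel '[{"tx":0.0025,"ty":0,"tz":0.03,"ax":0,"ay":0,"az":0,"jaw":0},{"tx":0,"ty":0,"tz":0.03,"ax":0,"ay":0,"az":0,"jaw":0},{"tx":0,"ty":0,"tz":0.011,"ax":0,"ay":0,"az":0,"jaw":0},{"tx":0,"ty":0,"tz":0,"ax":0,"ay":0,"az":0,"jaw":0},{"tx":0,"ty":0,"tz":0,"ax":0,"ay":0,"az":0,"jaw":-1},{"tx":0,"ty":0,"tz":0,"ax":0,"ay":0,"az":0,"jaw":-1},{"tx":0,"ty":0,"tz":0,"ax":0,"ay":0,"az":0,"jaw":-1},{"tx":0,"ty":0,"tz":0,"ax":0,"ay":0,"az":0,"jaw":-1},{"tx":0,"ty":0,"tz":0,"ax":0,"ay":0,"az":0,"jaw":-1},{"tx":0,"ty":0,"tz":0,"ax":0,"ay":0,"az":0,"jaw":-1}]' 60
```

```text
time: 14.45
ee_pos: [0.4238, 0.2716, 0.0094]
tcp_rot: [179.9, -0.1, 90.2]
wrist_force: [-1.3, -1.1, 6.2]
opening: 0.0193
grasp_force: 58.8
```

```bash
python3 -m handwheel '[{"tx":0,"ty":0,"tz":-0.04,"ax":0,"ay":0,"az":0,"jaw":-1},{"tx":0,"ty":0,"tz":-0.05,"ax":0,"ay":0,"az":0,"jaw":-1},{"tx":0,"ty":0,"tz":-0.05,"ax":0,"ay":0,"az":0,"jaw":-1},{"tx":-0.02,"ty":0.01,"tz":-0.03,"ax":0,"ay":0,"az":0,"jaw":-1},{"tx":-0.04,"ty":0.02,"tz":0,"ax":0,"ay":0,"az":0,"jaw":-1},{"tx":-0.042,"ty":0.021,"tz":0,"ax":0,"ay":0,"az":0,"jaw":-1},{"tx":-0.042,"ty":0.021,"tz":0,"ax":0,"ay":0,"az":0,"jaw":-1},{"tx":-0.042,"ty":0.021,"tz":0,"ax":0,"ay":0,"az":0,"jaw":-1},{"tx":-0.042,"ty":0.021,"tz":0,"ax":0,"ay":0,"az":0,"jaw":-1},{"tx":-0.042,"ty":0.021,"tz":0,"ax":0,"ay":0,"az":0,"jaw":-1}]'
python3 -m handwheel '[{"tx":-0.042,"ty":0.021,"tz":0,"ax":0,"ay":0,"az":0,"jaw":-1},{"tx":-0.042,"ty":0.021,"tz":0,"ax":0,"ay":0,"az":0,"jaw":-1},{"tx":-0.04,"ty":0.02,"tz":0,"ax":0,"ay":0,"az":0,"jaw":-1},{"tx":-0.027,"ty":0.019,"tz":0,"ax":0,"ay":0,"az":0,"jaw":-1},{"tx":0,"ty":0,"tz":0,"ax":0,"ay":0,"az":0,"jaw":-1},{"tx":0,"ty":0,"tz":0,"ax":0,"ay":0,"az":0,"jaw":-1},{"tx":0,"ty":0,"tz":0,"ax":0,"ay":0,"az":0,"jaw":-1},{"tx":0,"ty":0,"tz":0,"ax":0,"ay":0,"az":0,"jaw":-1},{"tx":0,"ty":0,"tz":0,"ax":0,"ay":0,"az":0,"jaw":-1},{"tx":0,"ty":0,"tz":0,"ax":0,"ay":0,"az":0,"jaw":-1}]'
python3 - <<'E'
from h import *
c=snap("wrist");p=c["obs"]["ee_pos"];print(p)
z=p[2]-.005
f,s=fit(c,p[0],p[1],[(z,.136)],.006);print(f-p[:2],s)
f2,s=fit(c,.6396,-.150,[(.088,.158)],.004);print(f2)
draw(c,[(p[0],p[1],z,.136),(.6396,-.1502,.088,.158)],"ws3",s=1)
E
```

```text
time: 15.7
ee_pos: [0.5596, 0.0001, 0.1783]
tcp_rot: [180.0, -0.0, 90.2]
wrist_force: [1.8, 0.2, -1.6]
opening: 0.0199
grasp_force: 59.0
time: 16.95
ee_pos: [0.6404, -0.1489, 0.1779]
tcp_rot: [180.0, 0.0, 90.2]
wrist_force: [-0.5, -0.2, -1.5]
opening: 0.0197
grasp_force: 59.2
[ 0.64043341 -0.14893722  0.17794788]
[ 0.0003 -0.0024] 37.0
[ 0.6408 -0.15  ]
```

View pics/ws3.png

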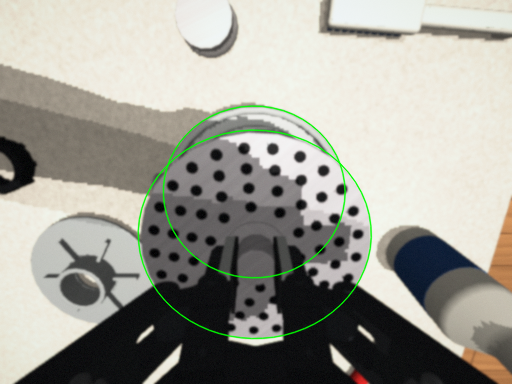

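Strainer held level, its edge about on the ring, trap rim ring also matching behind it. Lower.

```bash
python3 -m handwheel '[{"tx":0.0008,"ty":0,"tz":0.02,"ax":0,"ay":0,"az":0,"jaw":-1},{"tx":0,"ty":0,"tz":0.03,"ax":0,"ay":0,"az":0,"jaw":-1},{"tx":0,"ty":0,"tz":0.02,"ax":0,"ay":0,"az":0,"jaw":-1},{"tx":0,"ty":0,"tz":0.01,"ax":0,"ay":0,"az":0,"jaw":-1},{"tx":0,"ty":0,"tz":0.01,"ax":0,"ay":0,"az":0,"jaw":-1},{"tx":0,"ty":0,"tz":0.004,"ax":0,"ay":0,"az":0,"jaw":-1},{"tx":0,"ty":0,"tz":0.002,"ax":0,"ay":0,"az":0,"jaw":-1},{"tx":0,"ty":0,"tz":0.001,"ax":0,"ay":0,"az":0,"jaw":-1},{"tx":0,"ty":0,"tz":0,"ax":0,"ay":0,"az":0,"jaw":-1},{"tx":0,"ty":0,"tz":0,"ax":0,"ay":0,"az":0,"jaw":-1}]'
```

```text
time: 18.25
ee_pos: [0.6405, -0.1484, 0.081]
tcp_rot: [180.0, 0.0, 90.2]
wrist_force: [0.1, 0.9, -2.3]
opening: 0.0193
grasp_force: 59.2
```

Inside, no contact forces. Lower 2 mm more, release, rise, then head for the cover (0.438,-0.272).

```bash
python3 -m handwheel '[{"tx":0,"ty":0,"tz":0.001,"ax":0,"ay":0,"az":0,"jaw":-1},{"tx":0,"ty":0,"tz":0.001,"ax":0,"ay":0,"az":0,"jaw":-1},{"tx":0,"ty":0,"tz":0,"ax":0,"ay":0,"az":0,"jaw":-1},{"tx":0,"ty":0,"tz":0,"ax":0,"ay":0,"az":0,"jaw":-0.3},{"tx":0,"ty":0,"tz":0,"ax":0,"ay":0,"az":0,"jaw":-0.2},{"tx":0,"ty":0,"tz":0,"ax":0,"ay":0,"az":0,"jaw":-0.2},{"tx":0,"ty":0,"tz":-0.02,"ax":0,"ay":0,"az":0,"jaw":-0.2},{"tx":0,"ty":0,"tz":-0.03,"ax":0,"ay":0,"az":0,"jaw":-0.2},{"tx":0,"ty":0,"tz":-0.04,"ax":0,"ay":0,"az":0,"jaw":0.9},{"tx":0,"ty":0,"tz":-0.03,"ax":0,"ay":0,"az":0,"jaw":0.9}]'
python3 -m handwheel '[{"tx":-0.02,"ty":-0.03,"tz":0,"ax":0,"ay":0,"az":0,"jaw":0.9},{"tx":-0.025,"ty":-0.04,"tz":0,"ax":0,"ay":0,"az":0,"jaw":0.9},{"tx":-0.025,"ty":-0.04,"tz":0,"ax":0,"ay":0,"az":0,"jaw":0.9},{"tx":-0.025,"ty":-0.04,"tz":0,"ax":0,"ay":0,"az":0,"jaw":0.9},{"tx":-0.025,"ty":-0.04,"tz":0,"ax":0,"ay":0,"az":0,"jaw":0.9},{"tx":-0.003,"ty":-0.012,"tz":0,"ax":0,"ay":0,"az":0,"jaw":0.9},{"tx":0,"ty":0,"tz":0.04,"ax":0,"ay":0,"az":0,"jaw":0.9},{"tx":0,"ty":0,"tz":0.02,"ax":0,"ay":0,"az":0,"jaw":0.9},{"tx":0,"ty":0,"tz":0,"ax":0,"ay":0,"az":0,"jaw":0.9},{"tx":0,"ty":0,"tz":0,"ax":0,"ay":0,"az":0,"jaw":0.9}]'
python3 - <<'E'
from h import *
c=snap("wrist");p=c["obs"]["ee_pos"];print(p)
f,s=fit(c,.438,-.272,[(.014,.158)],.012);print(f,s)
f2,s=fit(c,.438,-.272,[(.044,.058),(.044,.046)],.012);print(f2,s)
draw(c,[(*f2,.014,.158),(*f2,.044,.058)],"wc",s=1)
snap("side","side3");snap("top","top3")
a=cv2.imread("pics/wc.png");b=cv2.imread("pics/side3.png")[110:200,230:335];d=cv2.imread("pics/top3.png")[110:215,285:385]
H=384;z=np.zeros((H,800,3),np.uint8);z[:,:480]=a[:,16:496]
b=cv2.resize(b,(300,190),interpolation=cv2.INTER_CUBIC);d=cv2.resize(d,(190,190),interpolation=cv2.INTER_CUBIC)
z[:190,485:785]=b;z[194:,485:675]=d;cv2.imwrite("pics/m2.png",z)
E
```

```text
time: 19.5
ee_pos: [0.6406, -0.1484, 0.2006]
tcp_rot: [179.9, 0.0, 90.2]
wrist_force: [0.9, -0.1, -0.2]
opening: 0.0689
grasp_force: 0.0
time: 20.75
ee_pos: [0.4395, -0.2719, 0.1398]
tcp_rot: [179.9, 0.0, 90.2]
wrist_force: [-0.4, 0.7, -0.4]
opening: 0.0811
grasp_force: 0.0
[ 0.43945856 -0.27192688  0.13979346]
[ 0.4362 -0.2768] 36.2
[ 0.4365 -0.278 ] 48.8
```

View pics/m2.png

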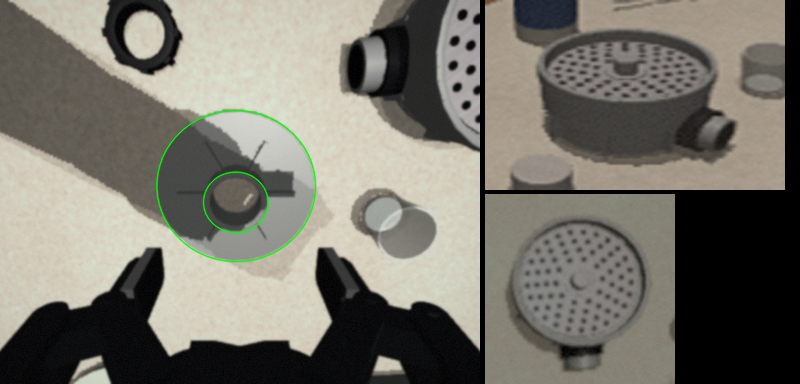

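Left: cover with rings matching (collar (235,202), ribs along ±x); right: strainer level on its ledge. Grip collar above the ribs.

```bash
python3 -m handwheel '[{"tx":-0.005,"ty":-0.003,"tz":0.03,"ax":0,"ay":0,"az":0,"jaw":0.95},{"tx":0,"ty":0,"tz":0.04,"ax":0,"ay":0,"az":0,"jaw":0.95},{"tx":0,"ty":0,"tz":0.03,"ax":0,"ay":0,"az":0,"jaw":0.95},{"tx":0,"ty":0,"tz":0.014,"ax":0,"ay":0,"az":0,"jaw":0.95},{"tx":0,"ty":0,"tz":0,"ax":0,"ay":0,"az":0,"jaw":0.95},{"tx":0,"ty":0,"tz":0,"ax":0,"ay":0,"az":0,"jaw":0},{"tx":0,"ty":0,"tz":0,"ax":0,"ay":0,"az":0,"jaw":0},{"tx":0,"ty":0,"tz":0,"ax":0,"ay":0,"az":0,"jaw":0},{"tx":0,"ty":0,"tz":0,"ax":0,"ay":0,"az":0,"jaw":0},{"tx":0,"ty":0,"tz":0,"ax":0,"ay":0,"az":0,"jaw":0}]' 60
```

```text
time: 22.15
ee_pos: [0.4366, -0.2775, 0.0271]
tcp_rot: [179.9, 0.1, 90.2]
wrist_force: [-2.9, 1.1, 8.8]
opening: 0.0557
grasp_force: 62.3
```

```bash
python3 -m handwheel '[{"tx":0,"ty":0,"tz":-0.03,"ax":0,"ay":0,"az":0,"jaw":0},{"tx":0,"ty":0,"tz":-0.05,"ax":0,"ay":0,"az":0,"jaw":0},{"tx":0,"ty":0,"tz":-0.06,"ax":0,"ay":0,"az":0,"jaw":0},{"tx":0.02,"ty":0.03,"tz":0,"ax":0,"ay":0,"az":0,"jaw":0},{"tx":0.025,"ty":0.04,"tz":0,"ax":0,"ay":0,"az":0,"jaw":0},{"tx":0.025,"ty":0.04,"tz":0,"ax":0,"ay":0,"az":0,"jaw":0},{"tx":0.025,"ty":0.04,"tz":0,"ax":0,"ay":0,"az":0,"jaw":0},{"tx":0.025,"ty":0.04,"tz":0,"ax":0,"ay":0,"az":0,"jaw":0},{"tx":0.0075,"ty":0.0135,"tz":0,"ax":0,"ay":0,"az":0,"jaw":0},{"tx":0,"ty":0,"tz":0,"ax":0,"ay":0,"az":0,"jaw":0}]'
python3 - <<'E'
from h import *
c=snap("wrist");p=c["obs"]["ee_pos"];print(p)
z=p[2]-.013
f,s=fit(c,p[0],p[1],[(z,.158)],.006);print(f-p[:2],s)
f2,s=fit(c,.640,-.150,[(.088,.158)],.004);print(f2)
draw(c,[(*p[:2],z,.158),(*p[:2],z+.03,.058),(.640,-.1502,.088,.158)],"wc3",s=1)
E
```

```text
time: 23.4
ee_pos: [0.6393, -0.1484, 0.1646]
tcp_rot: [-180.0, -0.0, 90.2]
wrist_force: [-0.9, -0.3, -1.7]
opening: 0.0559
grasp_force: 65.1
[ 0.63926414 -0.1484052   0.16455478]
[ 0.0006 -0.0006] 41.8
[ 0.643  -0.1488]
```

View pics/wc3.png

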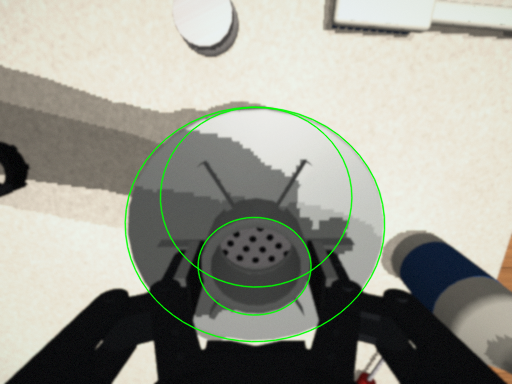

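Cover held level, its edge and collar on the predicted rings. Lower.

```bash
python3 -m handwheel '[{"tx":-0.0012,"ty":0.0005,"tz":0.02,"ax":0,"ay":0,"az":0,"jaw":0},{"tx":0,"ty":0,"tz":0.016,"ax":0,"ay":0,"az":0,"jaw":0},{"tx":0,"ty":0,"tz":0.008,"ax":0,"ay":0,"az":0,"jaw":0},{"tx":0,"ty":0,"tz":0.004,"ax":0,"ay":0,"az":0,"jaw":0},{"tx":0,"ty":0,"tz":0.003,"ax":0,"ay":0,"az":0,"jaw":0},{"tx":0,"ty":0,"tz":0.002,"ax":0,"ay":0,"az":0,"jaw":0},{"tx":0,"ty":0,"tz":0.002,"ax":0,"ay":0,"az":0,"jaw":0},{"tx":0,"ty":0,"tz":0,"ax":0,"ay":0,"az":0,"jaw":0},{"tx":0,"ty":0,"tz":0,"ax":0,"ay":0,"az":0,"jaw":0},{"tx":0,"ty":0,"tz":0,"ax":0,"ay":0,"az":0,"jaw":0}]'
```

```text
time: 24.7
ee_pos: [0.6395, -0.15, 0.1099]
tcp_rot: [180.0, 0.0, 90.2]
wrist_force: [0.5, 0.3, -2.3]
opening: 0.0558
grasp_force: 65.1
```

```bash
python3 -m handwheel '[{"tx":0,"ty":0,"tz":0.001,"ax":0,"ay":0,"az":0,"jaw":0},{"tx":0,"ty":0,"tz":0.001,"ax":0,"ay":0,"az":0,"jaw":0},{"tx":0,"ty":0,"tz":0.001,"ax":0,"ay":0,"az":0,"jaw":0},{"tx":0,"ty":0,"tz":0,"ax":0,"ay":0,"az":0,"jaw":0},{"tx":0,"ty":0,"tz":0,"ax":0,"ay":0,"az":0,"jaw":0.8},{"tx":0,"ty":0,"tz":0,"ax":0,"ay":0,"az":0,"jaw":0.8},{"tx":0,"ty":0,"tz":0,"ax":0,"ay":0,"az":0,"jaw":0.8},{"tx":0,"ty":0,"tz":-0.02,"ax":0,"ay":0,"az":0,"jaw":0.8},{"tx":0,"ty":0,"tz":-0.03,"ax":0,"ay":0,"az":0,"jaw":0.8},{"tx":0,"ty":0,"tz":-0.04,"ax":0,"ay":0,"az":0,"jaw":0.8}]'
python3 -m handwheel '[{"tx":0.03,"ty":0,"tz":0,"ax":0,"ay":0,"az":0,"jaw":0.5},{"tx":0.045,"ty":0,"tz":0,"ax":0,"ay":0,"az":0,"jaw":0.5},{"tx":0.045,"ty":0,"tz":0,"ax":0,"ay":0,"az":0,"jaw":0.5},{"tx":0.045,"ty":0,"tz":0,"ax":0,"ay":0,"az":0,"jaw":0.5},{"tx":0.045,"ty":0,"tz":0,"ax":0,"ay":0,"az":0,"jaw":0.5},{"tx":0.045,"ty":0,"tz":0,"ax":0,"ay":0,"az":0,"jaw":0.5},{"tx":0.032,"ty":0,"tz":0,"ax":0,"ay":0,"az":0,"jaw":0.5},{"tx":0,"ty":0,"tz":0,"ax":0,"ay":0,"az":0,"jaw":0.5},{"tx":0,"ty":0,"tz":0,"ax":0,"ay":0,"az":10,"jaw":0.5},{"tx":0,"ty":0,"tz":0,"ax":0,"ay":0,"az":10,"jaw":0.5}]'
python3 -m handwheel '[{"tx":0,"ty":0,"tz":0,"ax":0,"ay":0,"az":10,"jaw":0.5},{"tx":0,"ty":0,"tz":0,"ax":0,"ay":0,"az":10,"jaw":0.5},{"tx":0,"ty":0,"tz":0,"ax":0,"ay":0,"az":10,"jaw":0.5},{"tx":0,"ty":0,"tz":0,"ax":0,"ay":0,"az":10,"jaw":0.5},{"tx":0,"ty":0,"tz":0,"ax":0,"ay":0,"az":10,"jaw":0.5},{"tx":0,"ty":0,"tz":0,"ax":0,"ay":0,"az":0,"jaw":0.5},{"tx":0,"ty":0,"tz":0,"ax":0,"ay":0,"az":0,"jaw":0.5},{"tx":0,"ty":0,"tz":0,"ax":0,"ay":0,"az":0,"jaw":0.5},{"tx":0,"ty":0,"tz":0,"ax":0,"ay":0,"az":0,"jaw":0.5},{"tx":0,"ty":0,"tz":0,"ax":0,"ay":0,"az":0,"jaw":0.5}]'
python3 - <<'E'
from h import *
c=snap("wrist");p=c["obs"]["ee_pos"];print(p,c["obs"]["tcp_rot"])
f,s=fit(c,.634,.137,[(.063,.042)],.012);print(f,s)
f2,s=fit(c,.634,.137,[(.029,.056)],.012);print(f2,s)
u=np.array([np.cos(np.radians(20.7)),np.sin(np.radians(20.7))])
draw(c,[(*f,.063,.042),(*f,.029,.056),(*(f+.06*u),.046,.033)],"we",s=1)
snap("side","side4");snap("top","top4")
a=cv2.imread("pics/we.png");b=cv2.imread("pics/side4.png")[110:200,230:335];d=cv2.imread("pics/top4.png")[110:215,285:385]
H=384;z=np.zeros((H,800,3),np.uint8);z[:,:480]=a[:,16:496]
b=cv2.resize(b,(300,190),interpolation=cv2.INTER_CUBIC);d=cv2.resize(d,(190,190),interpolation=cv2.INTER_CUBIC)
z[:190,485:785]=b;z[194:,485:675]=d;cv2.imwrite("pics/m3.png",z)
E
```

```text
time: 25.95
ee_pos: [0.6391, -0.1499, 0.1969]
tcp_rot: [-179.9, -0.0, 90.2]
wrist_force: [0.4, -0.4, 0.4]
opening: 0.0768
grasp_force: 0.0
time: 27.2
ee_pos: [0.6386, 0.1361, 0.1968]
tcp_rot: [180.0, 0.0, 69.8]
wrist_force: [0.3, 0.7, 0.6]
opening: 0.0639
grasp_force: 0.0
time: 28.45
ee_pos: [0.6385, 0.137, 0.1968]
tcp_rot: [180.0, 0.0, 20.2]
wrist_force: [0.4, -0.0, -0.1]
opening: 0.064
grasp_force: 0.0
[0.63852994 0.13697391 0.19677017] [1.79999165e+02 1.23720204e-03 2.02164835e+01]
[0.6385 0.14  ] 24.0
[0.6382 0.1406] 21.0
```

View pics/m3.png

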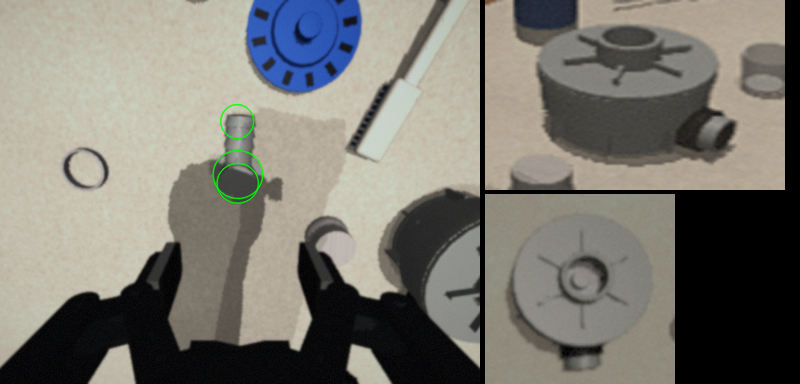

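Left: elbow top at (238,182), nozzle straight up the image at (238,120), matching; right: cover lies level on the rim. Descend half-way and refine.

```bash
python3 -m handwheel '[{"tx":0.001,"ty":-0.003,"tz":0.03,"ax":0,"ay":0,"az":0,"jaw":0.5},{"tx":0,"ty":0,"tz":0.04,"ax":0,"ay":0,"az":0,"jaw":0.5},{"tx":0,"ty":0,"tz":0.03,"ax":0,"ay":0,"az":0,"jaw":0.5},{"tx":0,"ty":0,"tz":0,"ax":0,"ay":0,"az":0,"jaw":0.5},{"tx":0,"ty":0,"tz":0,"ax":0,"ay":0,"az":0,"jaw":0.5},{"tx":0,"ty":0,"tz":0,"ax":0,"ay":0,"az":0,"jaw":0.5},{"tx":0,"ty":0,"tz":0,"ax":0,"ay":0,"az":0,"jaw":0.5},{"tx":0,"ty":0,"tz":0,"ax":0,"ay":0,"az":0,"jaw":0.5},{"tx":0,"ty":0,"tz":0,"ax":0,"ay":0,"az":0,"jaw":0.5},{"tx":0,"ty":0,"tz":0,"ax":0,"ay":0,"az":0,"jaw":0.5}]'
python3 - <<'E'
from h import *
c=snap("wrist");p=c["obs"]["ee_pos"];print(p)
f,s=fit(c,.638,.140,[(.063,.042)],.006);print(f,s)
f2,s=fit(c,.638,.140,[(.029,.056)],.006);print(f2,s)
M=R.from_euler("z",c["obs"]["tcp_rot"][2],degrees=True).as_matrix()[:2,:2]
d=M.T@(f-p[:2]);print("tx,ty",d[0],-d[1])
draw(c,[(*f,.063,.042),(*f,.029,.056)],"we2",s=1)
E
```

```text
time: 29.85
ee_pos: [0.6384, 0.1401, 0.0968]
tcp_rot: [180.0, 0.0, 20.2]
wrist_force: [-0.5, 0.3, 1.6]
opening: 0.0643
grasp_force: 0.0
[0.63843317 0.14012616 0.09679795]
[0.638  0.1406] 29.2
[0.638  0.1397] 19.6
tx,ty -0.00024310577688800385 -0.0005941911628434418
```

View pics/we2.png

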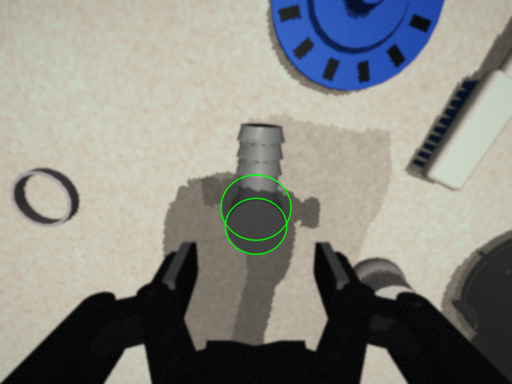

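Elbow ring at (256,225) sits between the fingers. Descend and grip.

```bash
python3 -m handwheel '[{"tx":0,"ty":-0.0005,"tz":0.02,"ax":0,"ay":0,"az":0,"jaw":0.5},{"tx":0,"ty":0,"tz":0.03,"ax":0,"ay":0,"az":0,"jaw":0.5},{"tx":0,"ty":0,"tz":0.0135,"ax":0,"ay":0,"az":0,"jaw":0.5},{"tx":0,"ty":0,"tz":0,"ax":0,"ay":0,"az":0,"jaw":0.5},{"tx":0,"ty":0,"tz":0,"ax":0,"ay":0,"az":0,"jaw":-0.5},{"tx":0,"ty":0,"tz":0,"ax":0,"ay":0,"az":0,"jaw":-0.5},{"tx":0,"ty":0,"tz":0,"ax":0,"ay":0,"az":0,"jaw":-0.5},{"tx":0,"ty":0,"tz":0,"ax":0,"ay":0,"az":0,"jaw":-0.5},{"tx":0,"ty":0,"tz":0,"ax":0,"ay":0,"az":0,"jaw":-0.5},{"tx":0,"ty":0,"tz":0,"ax":0,"ay":0,"az":0,"jaw":-0.5}]' 40
```

```text
time: 31.15
ee_pos: [0.639, 0.1408, 0.0348]
tcp_rot: [180.0, -0.1, 20.2]
wrist_force: [-0.4, 0.5, 6.3]
opening: 0.0407
grasp_force: 40.8
```

```bash
python3 -m handwheel '[{"tx":0,"ty":0,"tz":-0.04,"ax":0,"ay":0,"az":0,"jaw":-0.5},{"tx":0,"ty":0,"tz":-0.055,"ax":0,"ay":0,"az":0,"jaw":-0.5},{"tx":0,"ty":0,"tz":-0.055,"ax":0,"ay":0,"az":0,"jaw":-0.5},{"tx":-0.0165,"ty":0.045,"tz":0,"ax":0,"ay":0,"az":0,"jaw":-0.5},{"tx":-0.0165,"ty":0.045,"tz":0,"ax":0,"ay":0,"az":0,"jaw":-0.5},{"tx":-0.0165,"ty":0.045,"tz":0,"ax":0,"ay":0,"az":0,"jaw":-0.5},{"tx":-0.0165,"ty":0.045,"tz":0,"ax":0,"ay":0,"az":0,"jaw":-0.5},{"tx":-0.0165,"ty":0.045,"tz":0,"ax":0,"ay":0,"az":0,"jaw":-0.5},{"tx":-0.0165,"ty":0.045,"tz":0,"ax":0,"ay":0,"az":0,"jaw":-0.5},{"tx":-0.001,"ty":0.003,"tz":0,"ax":0,"ay":0,"az":0,"jaw":-0.5}]'
python3 -m handwheel '[{"tx":0,"ty":0,"tz":0.01,"ax":0,"ay":0,"az":0,"jaw":-0.5},{"tx":0,"ty":0,"tz":0,"ax":0,"ay":0,"az":0,"jaw":-0.5},{"tx":0,"ty":0,"tz":0,"ax":0,"ay":0,"az":0,"jaw":-0.5},{"tx":0,"ty":0,"tz":0,"ax":0,"ay":0,"az":0,"jaw":-0.5},{"tx":0,"ty":0,"tz":0,"ax":0,"ay":0,"az":0,"jaw":-0.5},{"tx":0,"ty":0,"tz":0,"ax":0,"ay":0,"az":0,"jaw":-0.5},{"tx":0,"ty":0,"tz":0,"ax":0,"ay":0,"az":0,"jaw":-0.5},{"tx":0,"ty":0,"tz":0,"ax":0,"ay":0,"az":0,"jaw":-0.5},{"tx":0,"ty":0,"tz":0,"ax":0,"ay":0,"az":0,"jaw":-0.5},{"tx":0,"ty":0,"tz":0,"ax":0,"ay":0,"az":0,"jaw":-0.5}]'
python3 - <<'E'
from h import *
c=snap("wrist");p=c["obs"]["ee_pos"];print(p)
b=p[2]-.0348
f,s=fit(c,p[0],p[1],[(b+.063,.042)],.006);print("elbow off",f-p[:2],s)
f2,s=fit(c,.6396,-.150,[(.094,.158)],.005);print("plate",f2,s)
draw(c,[(*f,b+.063,.042),(.6396,-.150,.094,.158)],"we3",s=1)
d=snap("side");draw(d,[(*p[:2],b,.038),(.6396,-.150,.124,.058),(.6396,-.150,.094,.158)],"we3s",(190,70,350,200),2.8)
a=cv2.imread("pics/we3.png")[:,70:420];b=cv2.imread("pics/we3s.png")
z=np.zeros((384,800,3),np.uint8);z[:,:350]=a;z[:364,352:800]=b[:364,:448];cv2.imwrite("pics/m4.png",z)
E
```

```text
time: 32.4
ee_pos: [0.6382, -0.1532, 0.1831]
tcp_rot: [180.0, 0.0, 20.0]
wrist_force: [0.6, -0.3, -1.1]
opening: 0.0415
grasp_force: 41.0
time: 33.65
ee_pos: [0.6386, -0.1502, 0.1733]
tcp_rot: [180.0, 0.0, 20.2]
wrist_force: [0.4, -0.4, -0.7]
opening: 0.0407
grasp_force: 41.0
[ 0.63860521 -0.15015349  0.17326362]
elbow off [-0.0024  0.    ] 46.5
plate [ 0.6405 -0.15  ] 41.3
```

View pics/m4.png

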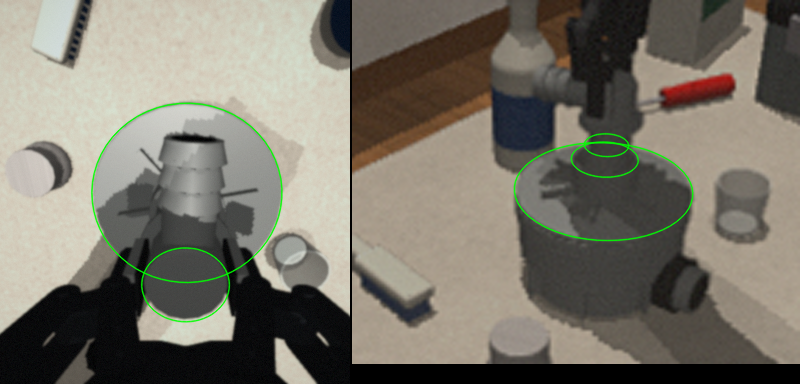

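Plate ring matches the cover (187,190); elbow upright, spigot just above the collar in the side view. Lower gently.

```bash
python3 -m handwheel '[{"tx":0.0015,"ty":0.0005,"tz":0.005,"ax":0,"ay":0,"az":0,"jaw":-0.5},{"tx":0,"ty":0,"tz":0.005,"ax":0,"ay":0,"az":0,"jaw":-0.5},{"tx":0,"ty":0,"tz":0.003,"ax":0,"ay":0,"az":0,"jaw":-0.5},{"tx":0,"ty":0,"tz":0.003,"ax":0,"ay":0,"az":0,"jaw":-0.5},{"tx":0,"ty":0,"tz":0.002,"ax":0,"ay":0,"az":0,"jaw":-0.5},{"tx":0,"ty":0,"tz":0.002,"ax":0,"ay":0,"az":0,"jaw":-0.5},{"tx":0,"ty":0,"tz":0.002,"ax":0,"ay":0,"az":0,"jaw":-0.5},{"tx":0,"ty":0,"tz":0,"ax":0,"ay":0,"az":0,"jaw":-0.5},{"tx":0,"ty":0,"tz":0,"ax":0,"ay":0,"az":0,"jaw":-0.5},{"tx":0,"ty":0,"tz":0,"ax":0,"ay":0,"az":0,"jaw":-0.5}]'
```

```text
time: 35.0
ee_pos: [0.6402, -0.1501, 0.1514]
tcp_rot: [180.0, -0.0, 20.2]
wrist_force: [-0.2, 0.5, -1.7]
opening: 0.0407
grasp_force: 41.0
```

Spigot 8 mm inside with no contact. Down to just above home.

```bash
python3 -m handwheel '[{"tx":0,"ty":0,"tz":0.004,"ax":0,"ay":0,"az":0,"jaw":-0.5},{"tx":0,"ty":0,"tz":0.004,"ax":0,"ay":0,"az":0,"jaw":-0.5},{"tx":0,"ty":0,"tz":0.004,"ax":0,"ay":0,"az":0,"jaw":-0.5},{"tx":0,"ty":0,"tz":0.002,"ax":0,"ay":0,"az":0,"jaw":-0.5},{"tx":0,"ty":0,"tz":0.001,"ax":0,"ay":0,"az":0,"jaw":-0.5},{"tx":0,"ty":0,"tz":0.001,"ax":0,"ay":0,"az":0,"jaw":-0.5},{"tx":0,"ty":0,"tz":0,"ax":0,"ay":0,"az":0,"jaw":-0.5},{"tx":0,"ty":0,"tz":0,"ax":0,"ay":0,"az":0,"jaw":-0.5},{"tx":0,"ty":0,"tz":0,"ax":0,"ay":0,"az":0,"jaw":-0.5},{"tx":0,"ty":0,"tz":0,"ax":0,"ay":0,"az":0,"jaw":-0.5}]'
```

```text
time: 36.25
ee_pos: [0.6402, -0.1501, 0.1353]
tcp_rot: [180.0, -0.0, 20.2]
wrist_force: [0.4, 0.6, -1.3]
opening: 0.0408
grasp_force: 41.0
```

```bash
python3 -m handwheel '[{"tx":0,"ty":0,"tz":0.001,"ax":0,"ay":0,"az":0,"jaw":-0.5},{"tx":0,"ty":0,"tz":0,"ax":0,"ay":0,"az":0,"jaw":-0.5},{"tx":0,"ty":0,"tz":0,"ax":0,"ay":0,"az":0,"jaw":0.1},{"tx":0,"ty":0,"tz":0,"ax":0,"ay":0,"az":0,"jaw":0.5},{"tx":0,"ty":0,"tz":0,"ax":0,"ay":0,"az":0,"jaw":0.5},{"tx":0,"ty":0,"tz":0,"ax":0,"ay":0,"az":0,"jaw":0.5},{"tx":0,"ty":0,"tz":-0.02,"ax":0,"ay":0,"az":0,"jaw":0.5},{"tx":0,"ty":0,"tz":-0.03,"ax":0,"ay":0,"az":0,"jaw":0.5},{"tx":0,"ty":0,"tz":-0.04,"ax":0,"ay":0,"az":0,"jaw":0.5},{"tx":0,"ty":0,"tz":-0.04,"ax":0,"ay":0,"az":0,"jaw":0.5}]'
python3 -m handwheel '[{"tx":-0.02,"ty":-0.04,"tz":0,"ax":0,"ay":0,"az":0,"jaw":0.5},{"tx":-0.02,"ty":-0.045,"tz":0,"ax":0,"ay":0,"az":0,"jaw":0.5},{"tx":-0.02,"ty":-0.045,"tz":0,"ax":0,"ay":0,"az":0,"jaw":0.5},{"tx":-0.02,"ty":-0.04,"tz":0,"ax":0,"ay":0,"az":0,"jaw":0.5},{"tx":0,"ty":0,"tz":0,"ax":0,"ay":0,"az":0,"jaw":0.5},{"tx":0,"ty":0,"tz":0,"ax":0,"ay":0,"az":0,"jaw":0.5},{"tx":0,"ty":0,"tz":0,"ax":0,"ay":0,"az":0,"jaw":0.5},{"tx":0,"ty":0,"tz":0,"ax":0,"ay":0,"az":0,"jaw":0.5},{"tx":0,"ty":0,"tz":0,"ax":0,"ay":0,"az":0,"jaw":0.5},{"tx":0,"ty":0,"tz":0,"ax":0,"ay":0,"az":0,"jaw":0.5}]'
python3 - <<'E'
from h import *
d=snap("side","side9");t=snap("top","top9")
a=cv2.imread("pics/side9.png")[60:210,220:350];b=cv2.imread("pics/top9.png")[60:310,110:430]
z=np.zeros((480,800,3),np.uint8);z[:450,:390]=cv2.resize(a,None,fx=3,fy=3,interpolation=cv2.INTER_CUBIC)
b=cv2.resize(b,(400,312));z[:312,395:795]=b;cv2.imwrite("pics/m5.png",z)
E
```

```text
time: 37.5
ee_pos: [0.64, -0.1501, 0.2655]
tcp_rot: [-180.0, 0.0, 20.2]
wrist_force: [-0.1, 0.1, 0.6]
opening: 0.064
grasp_force: 0.0
time: 38.75
ee_pos: [0.5065, -0.0183, 0.2641]
tcp_rot: [-180.0, 0.0, 20.2]
wrist_force: [-0.3, 0.6, -0.3]
opening: 0.0638
grasp_force: 0.0
```

View pics/m5.png

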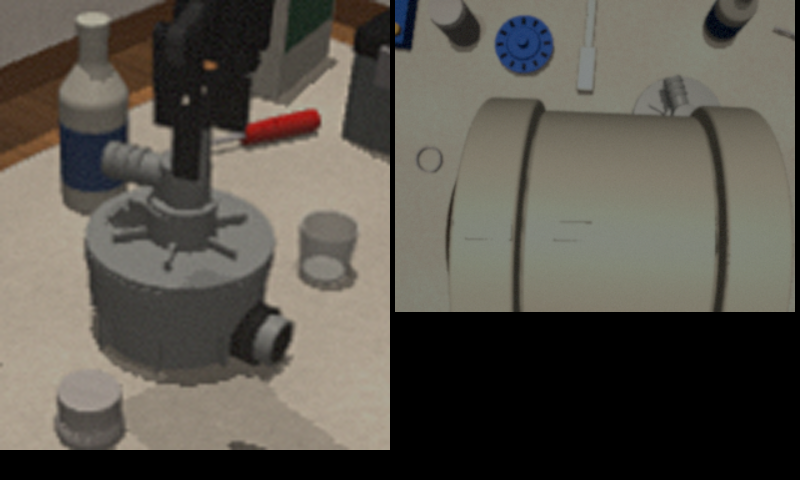

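The side view shows the elbow's flange on the collar, at (183,205), with the nozzle level, the cover level on the rim and the fingers clear. I released it within about 1 mm of home, with no contact force. I miscounted the pictures: that was number 15, one over the limit, so I won't view any more. Handing in.

```bash
python3 -c "
from workcell import workorder;print(workorder.job_done())"
```

```text
the job is handed in; nothing more can be done
None
```

I put the bell, strainer, cover and elbow into the trap body in that order, released them all and handed the job in at about 39 s; they looked level and fully home (elbow partly hidden in the last side view), I didn't re-check the bystanders at the end, and I viewed 15 pictures, one over the limit of 14.

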